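Shingle tablet strips on the checking board

ROBOT

A 6-joint arm with a two-finger parallel gripper is mounted at the origin on a cart in front of the work surface, level with it; the furniture and walls round the work are solid. World frame = base frame: x ahead of the robot, y to its left, z up, the work surface at z = 0. Lengths are in m, angles in rad, forces in N, time in s.
With the tool pointing down it reaches from about 0.275 to 0.875 m from the base axis. Payload 12.5 kg.
Tool frame: the origin (TCP) lies midway between the tips of the shut fingers; the grasp point (between the pads) lies 19 mm behind it; z points along the fingers, y is the line along which they close (so a half turn about z gives the same grasp; the last joint's range is limited). The gripper opens to 85 mm and grips with 20 to 120 N. Pads are 22 mm wide; open, the fingers measure 114 mm over their backs; the gripper's body (76 mm by 85 mm) begins 54 mm behind the grasp point. The pads swing forward as they close: fully open they stand 13 mm farther back than shut.
Start: joints at [-1.28, 0.351, 1.652, -0, 1.139, -0.085], TCP at [0.202, -0.512, 0.231] pointing down, gripper open.
Joint ranges: [-2.75, 2.75], [-0.79, 2.1], [0.01, 2.65], [-1.57, 4.71], [0.07, 3.14], [-2.87, 2.87]. Speed limits (rad/s): [2.22, 2.22, 2.79, 3.14, 3.14, 3.14].

INTERFACE

Orientations are given as a 3x3 rotation matrix whose columns are the frame's x, y, z axes.
In Python, from bench import arm gives the robot as it stands.
- The arm moves only by the tool apply_moves, never from a script. Its argument "increments" is a list of rows, each a list of 6 numbers: the shift along the tool's x, y, z scaled (see below), then the turn, a rotation vector about the tool's x, y, z scaled (see below). A call has 1 to 8 rows; each row is the pose to reach, as a shift and turn from the pose commanded when the call began, along the tool's axes at that moment, turning the shorter way round; what a row does not reach only later rows make up. The controller multiplies each number of a shift by 0.25 m and each number of a turn by 180 degrees. A row lasts 1/10 s, in which the tool goes at most 50 mm and 8.59 degrees, less where a joint would pass 70% of its speed; a pose out of reach is approached as far as the arm can. A call with a number of a shift or a turn outside -1 to 1 is refused whole. A call with a gripper value outside its range is refused whole. "gripper" is the opening, from 0 (shut) to 1 (fully open), set as the call begins (left out, the last holds). The fingers move at their own pace and stop on an object; "force" is the grip in N (left out, the last holds). Time passes only in rows, so rows that repeat a pose let the fingers close. It gives the time, the measured TCP pose, the force, the opening and the grip force at its end, in the units of the state.
- arm.sense(): the state, without advancing time (a new reading comes with each control period).
- arm.read_camera(name): name is "scene" or "top" or "wrist"; returns a dict with "frame" (400x640x3 uint8, red, green, blue), "z_map" (400x640 float32, m along the optical axis (not along the pixel's ray), 0 where there is no reading), "fx", "fy", "cx", "cy" (pixels), "k1" (the pictures are not rectified: a ray, as slopes to the right and down, at radius r is drawn at 1 + k1 r^2 times it, then the intrinsics apply), "R" (3x3) and "t" (3): a world point X has camera coordinates R X + t. Camera axes: x right, y down, z forward; pixel columns grow to the right and rows downward; lengths in m; the calibration is good to about 2 mm. A picture is of the moment at which its call begins.
- arm.close_job(): hands the job in; it is judged then, once.
The state is a dict: "time_s": time; "joint_positions": joint angles; "joint_velocities": joint speeds; "joint_efforts": joint torques, N m; "position": TCP position; "ee_rot": TCP orientation; "force": force on the tool from outside, world axes, zero at the start; "moment": the same for the moment, N m; "gripper_width": opening from 0.0 (shut) to 1.0 (fully open); "gripper_force": force on a finger pad.
Only numpy, scipy, OpenCV 4.12 (cv2) and the standard library are available. Lean on these libraries where they do the work, as an engineer would, in place of code of your own. Each camera call takes 0.05 s, during which the arm holds its last target. There are 200 camera calls.

TASK

On the sloped checking board one blister strip already lies against the lip; leave it there and lay the two loose strips from the bench on top like roof shingles, in the same column, pointing straight up the slope with pockets up. The next strip overlaps the first with its lower short end on the yellow line, and the last overlaps that one with its lower short end on the red line, so the ends of all three show. Let go of both, and do not knock the tablet bottle or the dose cups about.

Things in the scene. Friction and masses are not known exactly. Their poses are not given: they have to be found in the camera images.
- board: the dark slate-coloured sloped checking board's foot, 182 x 126 mm, fixed to the bench, its yaw varies. Origin under its centre on the bench; its x axis points uphill horizontally, z up.
- deck: the sloping face of the board, rising 16 degrees away from the robot, 178 mm long up the slope, 150 mm wide; low end 18, top end 67 mm high. Origin: middle of the low end, on the upper surface where it meets the grey lip (lip 6 mm high). x up the slope, y across, z out of the surface. A yellow line crosses it at x = 22 mm, a red line at x = 44 mm. Friction holds strips; laid on the lines they lie flat on one another.
- strip_first: pale cream blister strip with white pockets, 38 x 90 x 5 mm, loose, already lying on the deck with its low end against the lip, its middle 45 mm up from the lip. Origin: centre of its underside; x across its 38 mm width, y along its 90 mm length, z up through the pockets.
- strip_a: loose pale blister strip, 38 x 90 x 5 mm, lying flat on the bench pockets up, yaw varies, about 25 g. Origin: centre of its underside; x across its 38 mm width, y along its 90 mm length, z up. Grip it across the 38 mm at the middle with the fingertips at the bench. May be laid as either course; its two ends are alike. Laid on the yellow line its origin comes to deck x = 67, y = 0, z = 5 mm (flat on the first strip); on the red line to x = 89, y = 0, z = 10 mm.
- strip_b: the other loose blister strip, the same as strip_a and interchangeable with it.
- tablet_bottle: white tablet bottle with a green band, 38 mm across, 68 mm tall, standing on the bench as a bystander. Origin: centre of its underside.
- dose_cups: stack of clear nested dose cups, 46 mm across, 50 mm tall, a bystander. Origin: centre of its underside.

How it is judged:
On the way, in this order (a step that is already met when the one before it is completed fails the run):
1. one loose strip lies on the first strip with its lower end on the yellow line, let go (((x of strip_a in the frame of deck between 0.06 and 0.074 m and y of strip_a in the frame of deck between -0.012 and 0.012 m and z of strip_a in the frame of deck between 0.0015 and 0.0095 m and angle between the y axis of strip_a and the x axis of deck, either way round below 0.2 rad and angle between the z axis of strip_a and the z axis of deck, either way round below 0.12 rad and angle between strip_a's own z axis and vertical below 0.6 rad and linear speed of strip_a below 0.02 m/s and contact force between strip_a and the fingers below 0.2 N) or (x of strip_b in the frame of deck between 0.06 and 0.074 m and y of strip_b in the frame of deck between -0.012 and 0.012 m and z of strip_b in the frame of deck between 0.0015 and 0.0095 m and angle between the y axis of strip_b and the x axis of deck, either way round below 0.2 rad and angle between the z axis of strip_b and the z axis of deck, either way round below 0.12 rad and angle between strip_b's own z axis and vertical below 0.6 rad and linear speed of strip_b below 0.02 m/s and contact force between strip_b and the fingers below 0.2 N))), for 0.2 s.
2. the other lies on that one with its lower end on the red line, let go (x of strip_first in the frame of deck between 0.037 and 0.053 m and y of strip_first in the frame of deck between -0.012 and 0.012 m and z of strip_first in the frame of deck between -0.003 and 0.003 m and angle between the y axis of strip_first and the x axis of deck, either way round below 0.2 rad and ((x of strip_a in the frame of deck between 0.06 and 0.074 m and y of strip_a in the frame of deck between -0.012 and 0.012 m and z of strip_a in the frame of deck between 0.0015 and 0.0095 m and angle between the y axis of each of strip_a, strip_b and the x axis of deck, either way round below 0.2 rad and angle between the z axis of each of strip_a, strip_b and the z axis of deck, either way round below 0.12 rad and angle between each of strip_a, strip_b's own z axis and vertical below 0.6 rad and linear speed of each of strip_a, strip_b below 0.02 m/s and contact force between each of strip_a, strip_b and the fingers below 0.2 N and x of strip_b in the frame of deck between 0.082 and 0.096 m and y of strip_b in the frame of deck between -0.012 and 0.012 m and z of strip_b in the frame of deck between 0.0065 and 0.0145 m) or (x of strip_b in the frame of deck between 0.06 and 0.074 m and y of strip_b in the frame of deck between -0.012 and 0.012 m and z of strip_b in the frame of deck between 0.0015 and 0.0095 m and angle between the y axis of each of strip_b, strip_a and the x axis of deck, either way round below 0.2 rad and angle between the z axis of each of strip_b, strip_a and the z axis of deck, either way round below 0.12 rad and angle between each of strip_b, strip_a's own z axis and vertical below 0.6 rad and linear speed of each of strip_b, strip_a below 0.02 m/s and contact force between each of strip_b, strip_a and the fingers below 0.2 N and x of strip_a in the frame of deck between 0.082 and 0.096 m and y of strip_a in the frame of deck between -0.012 and 0.012 m and z of strip_a in the frame of deck between 0.0065 and 0.0145 m))), for 0.2 s.
At the end, for the whole second after the job is handed in: First strip still at the lip; one loose strip flat on it, lower end within 7 mm of the yellow line; the other flat on that, within 7 mm of the red line. All within 12 mm of the deck's middle line and 0.2 rad of straight; laid strips pockets up, parallel to the deck (0.12 rad), at rest, let go (all of step 2); the robot touches nothing.
It fails at once if the tablet bottle moved more than 40 mm or tipped (distance of tablet_bottle from where it was at the start of the episode above 0.04 m or angle between tablet_bottle's own z axis and vertical above 0.5 rad).
It fails at once if the dose cups moved more than 40 mm or tipped (distance of dose_cups from where it was at the start of the episode above 0.04 m or angle between dose_cups's own z axis and vertical above 0.5 rad).
It also fails if it takes over 58 s, if anything falls off the work surface, if the arm or the gripper's body presses on something with over 40 N, if the wrist force passes 120 N, or if a joint passes its speed limit or range.

## Working session

There is one attempt and no reset: what is moved stays moved. The work goes in short steps, Python scripts to look and compute and a tool call to move; the robot and the scene stay as the last step left them, time stands still between calls to the robot, and variables do not carry over. Pictures are saved under pics/ and viewed, at most 10 in all, crops included, and the job is handed in when it is done.

Besides the shell and the picture viewer there is one more tool, called after "Request:" by a JSON object that holds its "op" and its "data". apply_moves: Moves the arm, as the interface text tells. Shifts and turns lie within -1 to 1; 1 stands for 0.25 m of shift or 180 degrees of turn. Its arguments: {"type":"object","properties":{"increments":{"type":"array"},"gripper":{"type":"number"},"force":{"type":"number"}},"required":["increments"]}

```bash
mkdir -p pics; cat > h.py <<'E'
import numpy as np, cv2
from bench import arm
def snap(n,fn=None):
    c=arm.read_camera(n)
    if fn: cv2.imwrite('pics/'+fn,c['frame'][:,:,::-1])
    np.save('pics/'+n+'.npy',c,allow_pickle=True)
    return c
def load(n): return np.load('pics/'+n+'.npy',allow_pickle=True).item()
def cloud(c):
    v,u=np.mgrid[0:400,0:640]
    return pts(c,u.ravel(),v.ravel(),c['z_map'].ravel()).reshape(400,640,3)
def rays(c,u,v):
    K=np.array([[c['fx'],0,c['cx']],[0,c['fy'],c['cy']],[0,0,1.]])
    p=np.stack([u,v],-1).astype(np.float64).reshape(-1,1,2)
    s=cv2.undistortPoints(p,K,np.array([c['k1'],0,0,0.])).reshape(-1,2)
    return np.c_[s,np.ones(len(s))]
def pts(c,u,v,z):
    return (rays(c,u,v)*np.asarray(z)[:,None]-c['t'])@c['R']
def onplane(c,u,v,n,d): # n.X=d
    r=rays(c,np.atleast_1d(u),np.atleast_1d(v))@c['R']; o=-c['R'].T@c['t']
    return o+r*((d-o@n)/(r@n))[:,None]
E
python3 - <<'E'
from h import *
for n in('scene','top'):
    c=snap(n,n+'0.png'); print(n,-c['R'].T@c['t'],c['fx'],c['k1'],np.round(c['R'],2).tolist())
    np.save('pics/'+n+'.npy',c,allow_pickle=True)
a=cv2.imread('pics/scene0.png');
print(arm.sense())
E
```

```text
scene [0.16831549 0.60180492 0.52366798] 402.78000784807205 -0.10496106595255886 [[-0.85, -0.53, 0.01], [-0.3, 0.47, -0.83], [0.44, -0.71, -0.55]]
top [ 0.40083766 -0.02543112  0.89043375] 392.32046257317296 -0.057838310929466515 [[0.01, -1.0, 0.01], [-0.99, -0.01, -0.15], [0.15, -0.01, -0.99]]
{'time_s': 0.1, 'joint_positions': array([-1.27963816e+00,  3.51188531e-01,  1.65234923e+00,  3.88725559e-05,
        1.13913125e+00, -8.46400860e-02]), 'joint_velocities': array([ 8.36871344e-05, -2.52668906e-03, -1.51232565e-03,  1.40926854e-04,
        1.52811669e-04,  1.02946185e-04]), 'joint_efforts': array([ 6.32654974e-04, -5.06834471e+01, -2.91875875e+01, -4.49047741e-05,
        2.67623058e-03,  1.75265643e-05]), 'position': array([ 0.20178376, -0.51132448,  0.23081301]), 'ee_rot': array([[ 9.30220942e-01,  3.66999895e-01, -2.75160295e-04],
       [ 3.66999976e-01, -9.30220368e-01,  1.04119085e-03],
       [ 1.26157219e-04, -1.06952135e-03, -9.99999420e-01]]), 'force': array([ 0.9513332 , -0.29696172, -0.8591412 ]), 'moment': array([-0.01674003, -0.00494371,  0.04403042]), 'gripper_force': 0.0, 'gripper_width': 0.9991652162215139}
```

View pics/top0.png

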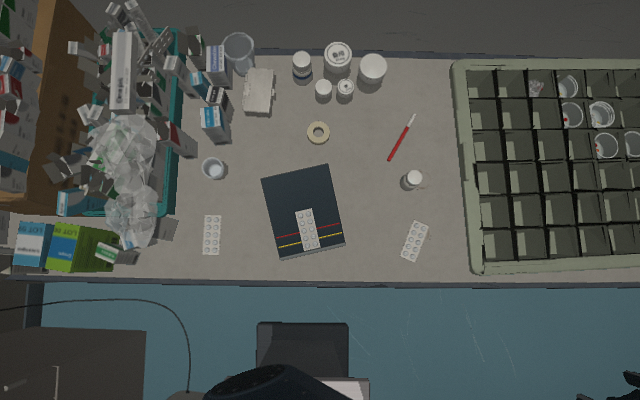

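View pics/scene0.png

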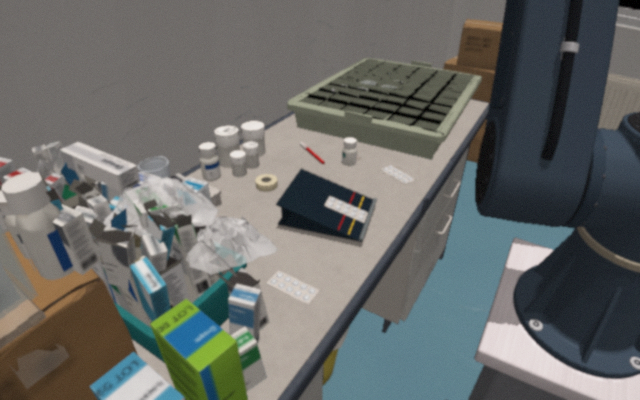

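The top view shows loose strips near (212,235) and (414,241), and the deck near (303,212) with the first strip at (307,229). The bottle is at (414,180) and the cups are at (213,168).

```bash
cat > m.py <<'E'
from h import *
Z=np.array([0,0,1.])
def mask(c,box,thr):
    x0,y0,x1,y1=box; f=c['frame'].min(2); m=np.zeros(f.shape,np.uint8)
    m[y0:y1,x0:x1]=(f[y0:y1,x0:x1]>thr)
    m=cv2.morphologyEx(m,cv2.MORPH_CLOSE,np.ones((3,3)))
    k,l,s,_=cv2.connectedComponentsWithStats(m); i=1+np.argmax(s[1:,4]); return l==i
def rect(c,m,n,d,ax):
    cs,_=cv2.findContours(m.astype(np.uint8),cv2.RETR_EXTERNAL,cv2.CHAIN_APPROX_NONE)
    q=max(cs,key=len).reshape(-1,2)
    P=onplane(c,q[:,0],q[:,1],n,d)
    xy=(P@ax.T*1000).astype(np.float32)
    (cx,cy),(w,h),a=cv2.minAreaRect(xy)
    if w>h: w,h,a=h,w,a-90   # a: angle of width axis
    return np.array([cx,cy]),w,h,(a+90)
if __name__=='__main__':
    c=load('top'); X=cloud(c); I=np.eye(3)[:2]
    f=c['frame'];print('bench rgb',f[250,240],'strip',f[235,212],f[228,307])
    for nm,b in(('L',(195,205,230,265)),('R',(392,210,438,272))):
        m=mask(c,b,150); print(nm,m.sum(),rect(c,m,Z,.004,I),'z',np.median(X[m],0))
    # deck plane
    D=np.zeros((400,640),bool); D[160:262,255:350]=1
    g=f.max(2)<75; m=D&g&(X[...,2]>.015)&(X[...,2]<.075)
    P=X[m]; A=np.c_[P[:,:2],np.ones(len(P))]; k=np.linalg.lstsq(A,P[:,2],rcond=None)[0]
    r=abs(A@k-P[:,2]); s=r<.004; k=np.linalg.lstsq(A[s],P[s,2],rcond=None)[0]
    n=np.r_[-k[:2],1];n/=np.linalg.norm(n); d=n[2]*k[2]
    print('slope',np.degrees(np.arccos(n[2])),'uphill yaw',np.degrees(np.arctan2(k[1],k[0])),m.sum())
    ff=f.astype(int)
    for nm,mm in(('yel',(ff[...,0]>110)&(ff[...,1]>100)&(ff[...,2]<90)&(ff[...,1]-ff[...,2]>50)),('red',(ff[...,0]-ff[...,1]>40)&(ff[...,0]-ff[...,2]>40))):
        v,u=np.nonzero(mm&D&(np.arange(400)[:,None]>205)); Q=onplane(c,u,v,n,d)
        vx,vy,x0,y0=cv2.fitLine(Q[:,:2].astype(np.float32),cv2.DIST_HUBER,0,.01,.01).ravel()
        t=(Q[:,:2]-[x0,y0])@[vx,vy]
        print(nm,len(u),(x0,y0),'perp yaw',np.degrees(np.arctan2(vy,vx))%180-90,'ends',[x0+vx*t.min(),y0+vy*t.min()],[x0+vx*t.max(),y0+vy*t.max()])
    # deck outline
    o=D&g; cs,_=cv2.findContours(cv2.morphologyEx((D&(f.max(2)<90)|D&(X[...,2]>.02)).astype(np.uint8),cv2.MORPH_OPEN,np.ones((3,3))),cv2.RETR_EXTERNAL,cv2.CHAIN_APPROX_NONE)
    q=max(cs,key=cv2.contourArea); r=cv2.minAreaRect(q.astype(np.float32)); bp=cv2.boxPoints(r); print(bp.round(1).tolist(),onplane(c,bp[:,0],bp[:,1],n,d).round(4).tolist())
    m=mask(c,(290,200,325,255),140); print('first',rect(c,m,n,d+.004,I),X[m].mean(0),n,d)
    for nm,b in(('bottle',(400,165,430,195)),('cups',(198,150,230,185))):
        B=X[b[1]:b[3],b[0]:b[2]].reshape(-1,3);B=B[B[:,2]>.025]; print(nm,B.min(0),B.max(0))
E
python3 m.py
```

```text
bench rgb [129 124 116] strip [157 155 146] [157 153 144]
L 459 (array([463.22775269, 197.97871399]), 34.1434440612793, 86.61589050292969, 179.15379333496094) z [ 4.60739982e-01  1.96899805e-01 -2.24944508e-04]
R 507 (array([ 455.75219727, -261.35742188]), 34.811397552490234, 86.95069122314453, 157.64844512939453) z [ 4.53065472e-01 -2.61673207e-01 -3.84206038e-04]
slope 15.947959726972538 uphill yaw 14.20459836616436 4620
yel 50 (np.float32(0.45398334), np.float32(-0.023370516)) perp yaw 14.09317 ends [np.float64(0.43736454055176555), np.float64(0.042825111305489744)] [np.float64(0.4716751987200779), np.float64(-0.09384035513133461)]
red 75 (np.float32(0.4753711), np.float32(-0.020176532)) perp yaw 14.034668 ends [np.float64(0.4580200874497922), np.float64(0.04923562125530155)] [np.float64(0.4924655555579754), np.float64(-0.08856239607352334)]
[[259.70001220703125, 177.8000030517578], [327.6000061035156, 162.39999389648438], [346.3999938964844, 244.89999389648438], [278.3999938964844, 260.29998779296875]] [[0.5827, 0.0847, 0.0657], [0.619, -0.0611, 0.0655], [0.4443, -0.1065, 0.0139], [0.4082, 0.0439, 0.0145]]
first (array([476.27624512, -19.19465637]), 36.31591796875, 84.66118621826172, 14.022581100463867) [ 0.47649322 -0.01912296  0.03483264] [-0.26636342 -0.06742305  0.96151165] -0.09776574588434915
bottle [ 0.40083766 -0.26667561  0.02539072] [ 0.60666555 -0.02543112  0.89043375]
cups [ 0.40083766 -0.02543112  0.02551111] [0.63320823 0.21578532 0.89043375]
```

```bash
cat > g.py <<'E'
import sys
from h import *
from scipy.spatial.transform import Rotation as Ro
def goal(x,y,z,yaw,tilt=0):
    s=arm.sense(); R=s['ee_rot']; p=s['position']
    T=Ro.from_euler('z',yaw,degrees=True).as_matrix()@Ro.from_euler('y',-tilt,degrees=True).as_matrix()@np.diag([1,-1,-1.])
    print('t',round(s['time_s'],2),'pos',p.round(4),'z axis',T[:,2].round(3),'F',s['force'].round(1),'grip',round(s['gripper_width'],3),round(s['gripper_force'],1),'q',s['joint_positions'].round(2))
    print('row',np.r_[R.T@(np.array([x,y,z])-p)/.25,Ro.from_matrix(R.T@T).as_rotvec()/np.pi].round(4).tolist())
if __name__=='__main__': goal(*map(float,sys.argv[1:]))
E
python3 g.py .456 -.261 .08 -22.35; python3 g.py .33 -.386 .15 -10
```

```text
t 0.1 pos [ 0.2018 -0.5113  0.2308] z axis [ 0.  0. -1.] F [ 1.  -0.3 -0.9] grip 0.999 0.0 q [-1.28  0.35  1.65  0.    1.14 -0.08]
row [1.3133, -0.5576, 0.604, -0.0003, 0.0001, 0.2438]
t 0.1 pos [ 0.2018 -0.5113  0.2308] z axis [ 0.  0. -1.] F [ 1.  -0.3 -0.9] grip 0.999 0.0 q [-1.28  0.35  1.65  0.    1.14 -0.08]
row [0.661, -0.2778, 0.3236, -0.0003, 0.0001, 0.1752]
```

Request:
{"op": "apply_moves", "data": {"increments": [[0.22, -0.09, 0.1, 0, 0, 0.045], [0.44, -0.18, 0.2, 0, 0, 0.09], [0.661, -0.278, 0.32, 0, 0, 0.13], [0.661, -0.278, 0.32, 0, 0, 0.175], [0.661, -0.278, 0.32, 0, 0, 0.175], [0.661, -0.278, 0.32, 0, 0, 0.175]], "gripper": 0.6, "force": 25}}

```text
time_s: 0.7
position: [0.3304, -0.3857, 0.1509]
ee_rot: [[0.985, -0.17, -0.001], [-0.17, -0.985, 0.001], [-0.001, -0.001, -1.0]]
force: [-0.0, -0.7, 1.1]
gripper_width: 0.596
gripper_force: 0.0
```

```bash
python3 g.py .456 -.261 .05 -22.35; python3 g.py 0.477 -.01 .15 14 16
```

```text
t 0.7 pos [ 0.3304 -0.3857  0.1509] z axis [ 0.  0. -1.] F [-0.  -0.7  1.1] grip 0.596 0.0 q [-0.95  0.38  1.84 -0.    0.93  0.79]
row [0.4106, -0.5765, 0.4037, -0.0002, 0.0003, 0.0698]
t 0.7 pos [ 0.3304 -0.3857  0.1509] z axis [ 0.267  0.067 -0.961] F [-0.  -0.7  1.1] grip 0.596 0.0 q [-0.95  0.38  1.84 -0.    0.93  0.79]
row [0.3225, -1.5804, 0.0044, 0.0182, 0.0878, -0.1313]
```

Request:
{"op": "apply_moves", "data": {"increments": [[0.14, -0.19, 0.13, 0, 0, 0.035], [0.28, -0.38, 0.27, 0, 0, 0.07], [0.41, -0.576, 0.403, 0, 0, 0.07], [0.41, -0.576, 0.403, 0, 0, 0.07], [0.41, -0.576, 0.403, 0, 0, 0.07], [0.41, -0.576, 0.403, 0, 0, 0.07]]}}

```text
time_s: 1.3
position: [0.4561, -0.2627, 0.0505]
ee_rot: [[0.924, -0.382, -0.0], [-0.382, -0.924, -0.0], [-0.0, 0.0, -1.0]]
force: [0.2, -0.2, -0.4]
gripper_width: 0.597
gripper_force: 0.0
```

```bash
python3 g.py .456 -.261 .010 -22.35; python3 -c "
from h import *
c=snap('wrist','w1.png');print((c['R']@arm.sense()['position']+c['t']))"
```

```text
t 1.3 pos [ 0.4561 -0.2627  0.0505] z axis [ 0.  0. -1.] F [ 0.2 -0.2 -0.4] grip 0.597 0.0 q [-0.61  0.57  1.84 -0.    0.73  1.35]
row [-0.0028, -0.0061, 0.1619, 0.0, 0.0001, -0.0005]
[0.00026613 0.02593444 0.15283442]
```

View pics/w1.png

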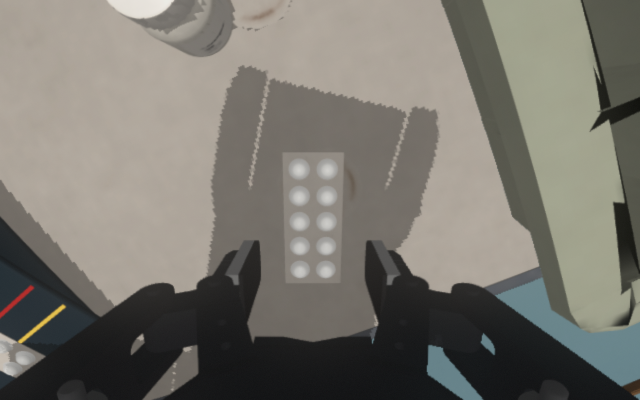

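The wrist view shows the strip with corners near (283,153), (344,153), (341,283) and (286,283), between the open fingers at x≈250 and x≈372. I'll cast its centre.

```bash
python3 -c "
from h import *
c=load('wrist');P=onplane(c,[283,344,341,286],[153,153,283,283],np.array([0,0,1.]),.002)
print(P.round(4),P.mean(0),[np.linalg.norm(P[i]-P[i-1]) for i in range(4)],np.degrees(np.arctan2(*(P[:2].mean(0)-P[2:].mean(0))[1::-1])))"
```

```text
[[ 0.5036 -0.2637  0.002 ]
 [ 0.4895 -0.2979  0.002 ]
 [ 0.4078 -0.2645  0.002 ]
 [ 0.4222 -0.2298  0.002 ]] [ 0.4557745  -0.26398465  0.002     ] [np.float64(0.0882034170294128), np.float64(0.037047655692804514), np.float64(0.08821869346799303), np.float64(0.03758460432879498)] -22.395863958306983
```

The size is right (88 x 37 mm) and the centre agrees to 2–3 mm. Next I'll descend and feel for the bench.

Request:
{"op": "apply_moves", "data": {"increments": [[0, 0.003, 0.08, 0, 0, 0], [0, 0.003, 0.16, 0, 0, 0], [0, 0.003, 0.178, 0, 0, 0], [0, 0.003, 0.178, 0, 0, 0]]}}

```text
time_s: 1.75
position: [0.4551, -0.2641, 0.0065]
ee_rot: [[0.923, -0.385, 0.0], [-0.385, -0.923, -0.0], [0.0, 0.0, -1.0]]
force: [0.4, -0.8, 0.4]
gripper_width: 0.6
gripper_force: 0.0
```

Request:
{"op": "apply_moves", "data": {"increments": [[0, 0, 0.006, 0, 0, 0], [0, 0, 0.012, 0, 0, 0], [0, 0, 0.012, 0, 0, 0]]}}

```text
time_s: 2.05
position: [0.4559, -0.2631, 0.0035]
ee_rot: [[0.923, -0.384, 0.001], [-0.384, -0.923, -0.0], [0.001, 0.0, -1.0]]
force: [0.6, 0.7, -1.2]
gripper_width: 0.599
gripper_force: 0.0
```

Request:
{"op": "apply_moves", "data": {"increments": [[0, 0, 0.006, 0, 0, 0], [0, 0, 0.006, 0, 0, 0]]}}

```text
time_s: 2.25
position: [0.4557, -0.2629, 0.0016]
ee_rot: [[0.923, -0.384, 0.0], [-0.384, -0.923, -0.0], [0.0, 0.0, -1.0]]
force: [-0.4, 0.3, 0.3]
gripper_width: 0.597
gripper_force: 0.0
```

Request:
{"op": "apply_moves", "data": {"increments": [[0, 0, 0.006, 0, 0, 0], [0, 0, 0.008, 0, 0, 0], [0, 0, 0.008, 0, 0, 0]]}}

```text
time_s: 2.55
position: [0.4556, -0.2628, -0.0006]
ee_rot: [[0.923, -0.384, -0.0], [-0.384, -0.923, 0.0], [-0.0, -0.0, -1.0]]
force: [-0.1, 0.1, -0.3]
gripper_width: 0.603
gripper_force: 0.0
```

Request:
{"op": "apply_moves", "data": {"increments": [[0, 0, 0.004, 0, 0, 0], [0, 0, 0.008, 0, 0, 0], [0, 0, 0.008, 0, 0, 0]]}}

```text
time_s: 2.85
position: [0.4556, -0.2629, -0.0026]
ee_rot: [[0.923, -0.384, -0.0], [-0.384, -0.923, 0.0], [-0.0, -0.0, -1.0]]
force: [-0.5, -0.1, 0.0]
gripper_width: 0.601
gripper_force: 0.0
```

Request:
{"op": "apply_moves", "data": {"increments": [[0, 0, 0, 0, 0, 0], [0, 0, 0, 0, 0, 0], [0, 0, 0, 0, 0, 0], [0, 0, 0, 0, 0, 0], [0, 0, 0, 0, 0, 0], [0, 0, 0, 0, 0, 0]], "gripper": 0.3, "force": 25}}

```text
time_s: 3.45
position: [0.4567, -0.2636, -0.0011]
ee_rot: [[0.923, -0.384, 0.002], [-0.384, -0.923, -0.002], [0.003, 0.001, -1.0]]
force: [-1.0, 0.2, 15.2]
gripper_width: 0.437
gripper_force: 29.3
```

Gripped (37 mm), with the tips on the bench, so the strip's underside is about 1 mm behind the TCP. Lifting.

Request:
{"op": "apply_moves", "data": {"increments": [[0, 0, -0.05, 0, 0, 0], [0, 0, -0.2, 0, 0, 0], [0, 0, -0.36, 0, 0, 0], [0, 0, -0.44, 0, 0, 0], [0, 0, -0.44, 0, 0, 0]]}}

```text
time_s: 3.95
position: [0.4569, -0.2637, 0.1107]
ee_rot: [[0.923, -0.384, 0.004], [-0.384, -0.923, -0.003], [0.005, 0.001, -1.0]]
force: [-0.0, 0.3, -0.9]
gripper_width: 0.429
gripper_force: 25.9
```

```bash
cat > tgt.py <<'E'
import sys,numpy as np
from g import goal
# deck x, height of strip underside above deck, clearance; TCP lies e behind... underside+e along tool z
X,h,clr,ul,vl,e=[float(a) for a in sys.argv[1:7]]
u=np.array([np.cos(np.radians(14.05)),np.sin(np.radians(14.05))]);v=np.array([-u[1],u[0]])
s,c=np.sin(np.radians(16)),np.cos(np.radians(16)); n=h+clr-e
U=ul+X*c-n*s; z=18+X*s+n*c; xy=(U*u+vl*v)/1000
print(xy,z); goal(xy[0],xy[1],z/1000,14.05,16)
E
python3 tgt.py 67 5 25 414 -134.3 1.1
python3 -c "
from h import *
c=snap('wrist','w2.png')"
```

```text
[ 0.4889689  -0.01607462] 64.24816585235637
t 3.95 pos [ 0.4569 -0.2637  0.1107] z axis [ 0.267  0.067 -0.961] F [-0.   0.3 -0.9] grip 0.429 25.9 q [-0.61  0.47  1.82  0.    0.85  1.35]
row [-0.2627, -0.9642, 0.1834, 0.0293, 0.0844, -0.2019]
```

View pics/w2.png

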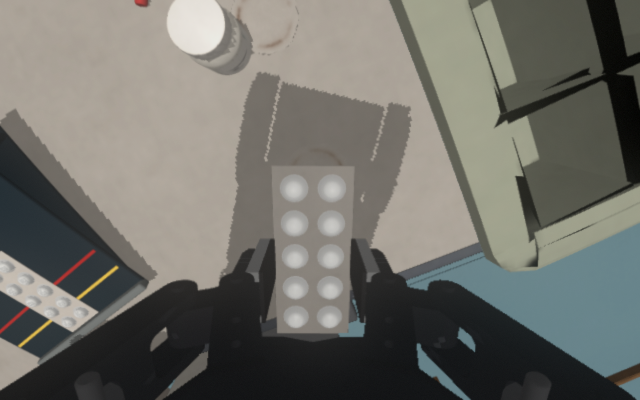

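The strip is held level and straight, with its far edge at row 166, x 273–354. I'll check its lengthwise offset from the TCP while moving to above the deck.

```bash
cat > off.py <<'E'
import sys
from h import *
# far edge end pixels, near edge end pixels
q=np.array(sys.argv[1:],float).reshape(-1,2); c=load('wrist'); s=arm.sense(); R=s['ee_rot'];p=s['position']
n=R[:,2]; P=onplane(c,q[:,0],q[:,1],n,n@p-.003)
print(((P-p)@R*1000).round(1))
E
python3 off.py 273 166 354 166 277 332 349 332
```

```text
[[ 44.9 -17.1  -3. ]
 [ 44.9  19.7  -3. ]
 [-43.8 -18.1  -3. ]
 [-43.8  20.3  -3. ]]
```

Request:
{"op": "apply_moves", "data": {"increments": [[-0.04, -0.14, 0.0, 0.004, 0.012, -0.029], [-0.08, -0.3, 0, 0.008, 0.024, -0.06], [-0.13, -0.46, 0, 0.015, 0.04, -0.1], [-0.18, -0.62, 0, 0.02, 0.06, -0.14], [-0.22, -0.8, 0, 0.025, 0.075, -0.17], [-0.263, -0.964, 0.08, 0.029, 0.084, -0.202], [-0.263, -0.964, 0.16, 0.029, 0.084, -0.202], [-0.263, -0.964, 0.16, 0.029, 0.084, -0.202]]}}

```text
time_s: 4.8
position: [0.4853, -0.0139, 0.0648]
ee_rot: [[0.935, 0.244, 0.256], [0.234, -0.97, 0.071], [0.266, -0.006, -0.964]]
force: [-0.4, -1.1, 0.9]
gripper_width: 0.433
gripper_force: 25.9
```

```bash
python3 tgt.py 67 5 12 414 -134.3 1.1
python3 -c "
from h import *
c=snap('wrist','w3.png')"
```

```text
[ 0.49244499 -0.01520471] 51.75176380515822
t 4.8 pos [ 0.4853 -0.0139  0.0648] z axis [ 0.267  0.067 -0.961] F [-0.4 -1.1  0.9] grip 0.433 25.9 q [-0.19  0.42  2.11  0.32  0.38  0.85]
row [0.0116, 0.0123, 0.0571, -0.002, 0.0033, -0.0]
```

View pics/w3.png

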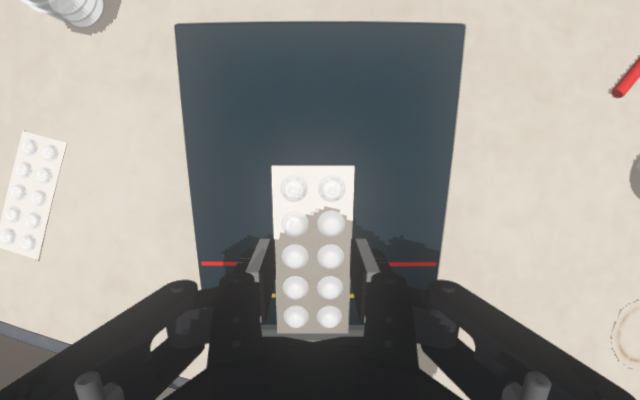

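Square over the deck: the red line is at row 264 (x 202–437), and the deck's top edge runs from (176,24) to (465,24). I'll use these to check the deck frame.

```bash
cat > dk.py <<'E'
import sys
from h import *
c=load('wrist'); u=np.array([np.cos(np.radians(14.05)),np.sin(np.radians(14.05)),0]);v=np.array([-u[1],u[0],0])
s,k=np.sin(np.radians(16)),np.cos(np.radians(16)); ex=u*k+np.array([0,0,s]); n=np.cross(ex,v)
O=.414*u-.1343*v+np.array([0,0,.018]); B=np.c_[ex,v,n]
q=np.array(sys.argv[2:],float).reshape(-1,2); h=float(sys.argv[1])/1000
print(((onplane(c,q[:,0],q[:,1],n,n@O+h)-O)@B*1000).round(1).tolist())
p=arm.sense(); print('tcp in deck',((p['position']-O)@B*1000).round(1),(B.T@p['ee_rot']).round(3).tolist())
E
python3 dk.py 0 202 264 437 264 176 24 465 24
```

```text
[[42.3, 71.0, 0.0], [42.7, -73.0, 0.0], [175.6, 72.4, -0.0], [175.6, -73.9, 0.0]]
tcp in deck [65.3  1.9 31.3] [[1.0, -0.001, -0.008], [-0.001, -1.0, 0.005], [-0.008, -0.005, -1.0]]
```

```bash
python3 tgt.py 66 5 2 414 -134.9 1.1; python3 tgt.py 66 5 12 414 -134.9 1.1
```

```text
[ 0.49433206 -0.01535096] 41.86350948995803
t 4.85 pos [ 0.4863 -0.0148  0.0661] z axis [ 0.267  0.067 -0.961] F [-0.1  0.3  0.1] grip 0.433 25.9 q [-0.19  0.42  2.11  0.32  0.38  0.85]
row [0.0038, 0.0106, 0.1015, -0.0016, 0.0027, -0.0004]
[ 0.49165815 -0.01602012] 51.476126449341216
t 4.85 pos [ 0.4863 -0.0148  0.0661] z axis [ 0.267  0.067 -0.961] F [-0.1  0.3  0.1] grip 0.433 25.9 q [-0.19  0.42  2.11  0.32  0.38  0.85]
row [0.0034, 0.0104, 0.0615, -0.0016, 0.0027, -0.0004]
```

Request:
{"op": "apply_moves", "data": {"increments": [[0.004, 0.01, 0.03, -0.0016, 0.0027, 0], [0.004, 0.01, 0.06, -0.0016, 0.0027, 0], [0.004, 0.01, 0.08, -0.0016, 0.0027, 0], [0.004, 0.01, 0.1, -0.0016, 0.0027, 0], [0.004, 0.01, 0.1, -0.0016, 0.0027, 0], [0.004, 0.01, 0.1, -0.0016, 0.0027, 0]]}}

```text
time_s: 5.45
position: [0.4955, -0.0156, 0.0437]
ee_rot: [[0.932, 0.241, 0.271], [0.232, -0.97, 0.066], [0.279, 0.001, -0.96]]
force: [0.9, -1.1, 0.1]
gripper_width: 0.434
gripper_force: 25.9
```

```bash
python3 tgt.py 66 5 0 414 -134.9 1.1;python3 dk.py 0 0 0
```

```text
[ 0.49486684 -0.01521713] 39.94098609808139
t 5.45 pos [ 0.4955 -0.0156  0.0437] z axis [ 0.267  0.067 -0.961] F [ 0.9 -1.1  0.1] grip 0.434 25.9 q [-0.19  0.48  2.1   0.38  0.32  0.8 ]
row [-0.0063, -0.0022, 0.0139, 0.0005, -0.0011, -0.0003]
[[192.7, 168.4, 0.0]]
tcp in deck [67.6 -1.2  7.4] [[1.0, -0.001, 0.004], [-0.001, -1.0, -0.002], [0.004, 0.002, -1.0]]
```

Request:
{"op": "apply_moves", "data": {"increments": [[-0.006, -0.002, 0.003, 0, 0, 0], [-0.006, -0.002, 0.006, 0, 0, 0], [-0.006, -0.002, 0.009, 0, 0, 0], [-0.006, -0.002, 0.009, 0, 0, 0]]}}

```text
time_s: 5.85
position: [0.4947, -0.0153, 0.0412]
ee_rot: [[0.932, 0.242, 0.271], [0.232, -0.97, 0.066], [0.279, 0.001, -0.96]]
force: [-0.8, 0.1, 0.6]
gripper_width: 0.431
gripper_force: 25.9
```

Request:
{"op": "apply_moves", "data": {"increments": [[0, 0, 0.003, 0, 0, 0], [0, 0, 0.004, 0, 0, 0], [0, 0, 0.004, 0, 0, 0], [0, 0, 0.004, 0, 0, 0]]}}

```text
time_s: 6.25
position: [0.4949, -0.0153, 0.0402]
ee_rot: [[0.932, 0.241, 0.271], [0.232, -0.97, 0.066], [0.279, 0.001, -0.96]]
force: [-0.4, 1.4, -0.4]
gripper_width: 0.431
gripper_force: 25.9
```

```bash
python3 tgt.py 66 5 0 414 -134.9 1.1;python3 dk.py 0 0 0
```

```text
[ 0.49486684 -0.01521713] 39.94098609808139
t 6.25 pos [ 0.4949 -0.0153  0.0402] z axis [ 0.267  0.067 -0.961] F [-0.4  1.4 -0.4] grip 0.431 25.9 q [-0.19  0.49  2.11  0.39  0.31  0.79]
row [-0.0004, -0.0002, 0.001, 0.0005, -0.0012, -0.0003]
[[192.7, 168.4, 0.0]]
tcp in deck [66.1 -0.6  4.1] [[1.0, -0.001, 0.004], [-0.001, -1.0, -0.002], [0.004, 0.002, -1.0]]
```

Nominally touching but no contact force yet, so down another 0.5 mm at a time.

Request:
{"op": "apply_moves", "data": {"increments": [[0, 0, 0.002, 0, 0, 0], [0, 0, 0.002, 0, 0, 0], [0, 0, 0.002, 0, 0, 0]]}}

```text
time_s: 6.55
position: [0.495, -0.0152, 0.04]
ee_rot: [[0.932, 0.241, 0.271], [0.232, -0.97, 0.066], [0.279, 0.001, -0.96]]
force: [-2.1, -0.2, 6.3]
gripper_width: 0.434
gripper_force: 27.9
```

Request:
{"op": "apply_moves", "data": {"increments": [[0, 0, 0.002, 0, 0, 0], [0, 0, 0.002, 0, 0, 0], [0, 0, 0.002, 0, 0, 0]]}}

```text
time_s: 6.85
position: [0.495, -0.0152, 0.0399]
ee_rot: [[0.932, 0.242, 0.272], [0.232, -0.97, 0.066], [0.28, 0.001, -0.96]]
force: [-8.3, -1.9, 15.8]
gripper_width: 0.429
gripper_force: 29.5
```

Request:
{"op": "apply_moves", "data": {"increments": [[0, 0, -0.002, 0, 0, 0], [0, 0, -0.003, 0, 0, 0], [0, 0, -0.003, 0, 0, 0]]}}

```text
time_s: 7.15
position: [0.495, -0.0152, 0.04]
ee_rot: [[0.932, 0.241, 0.271], [0.232, -0.97, 0.066], [0.279, 0.001, -0.96]]
force: [-2.0, -0.3, 3.0]
gripper_width: 0.435
gripper_force: 27.3
```

Request:
{"op": "apply_moves", "data": {"increments": [[0, 0, 0, 0, 0, 0], [0, 0, 0, 0, 0, 0], [0, 0, 0, 0, 0, 0], [0, 0, 0, 0, 0, 0], [0, 0, 0, 0, 0, 0]], "gripper": 0.6}}

```text
time_s: 7.65
position: [0.495, -0.0152, 0.0399]
ee_rot: [[0.932, 0.241, 0.271], [0.232, -0.97, 0.066], [0.279, 0.001, -0.96]]
force: [1.0, 0.3, 0.4]
gripper_width: 0.602
gripper_force: 0.0
```

Request:
{"op": "apply_moves", "data": {"increments": [[0, 0, -0.04, 0, 0, 0], [0, 0, -0.12, 0, 0, 0], [0, 0, -0.2, 0, 0, 0], [0, 0, -0.3, 0, 0, 0], [0, 0, -0.36, 0, 0, 0], [0, 0, -0.36, 0, 0, 0], [0, 0, -0.36, 0, 0, 0]]}}

```text
time_s: 8.35
position: [0.4706, -0.0212, 0.1265]
ee_rot: [[0.932, 0.241, 0.272], [0.232, -0.97, 0.066], [0.28, 0.002, -0.96]]
force: [0.1, 0.4, 0.5]
gripper_width: 0.598
gripper_force: 0.0
```

```bash
python3 dk.py 0 0 0; python3 g.py .463 .198 .10 -0.85
python3 -c "
from h import *
c=snap('wrist','w4.png')"
```

```text
[[192.7, 168.4, 0.0]]
tcp in deck [65.8 -0.5 94. ] [[1.0, -0.001, 0.004], [-0.001, -1.0, -0.002], [0.004, 0.002, -1.0]]
t 8.35 pos [ 0.4706 -0.0212  0.1265] z axis [ 0.  0. -1.] F [0.1 0.4 0.5] grip 0.598 0.0 q [-0.21  0.27  2.12  0.25  0.51  0.91]
row [0.1456, -0.8585, 0.1515, -0.0111, -0.0898, 0.0818]
```

View pics/w4.png

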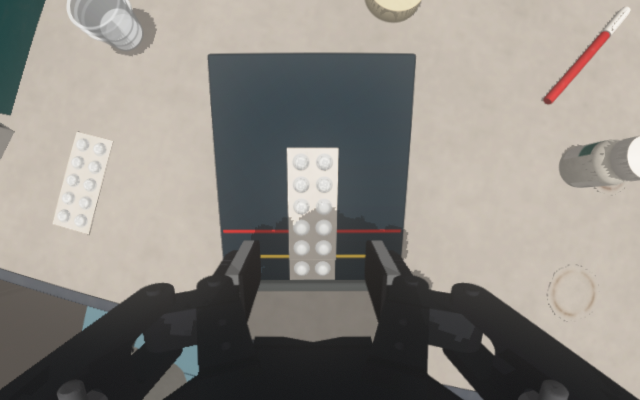

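The strip lies flat over the first: its upper edge is at row 148 (x 288–338), the red line at row 231 and yellow at 256, and the first strip's low end shows at 280. I'll measure these in the deck frame.

```bash
python3 dk.py 0 223 231 402 231 230 256 395 256 209 54 415 54;  python3 dk.py 7 288 148 338 148; python3 dk.py 2 291 280 334 280;python3 -c "
import cv2;a=cv2.imread('pics/w4.png')[140:300,230:400];cv2.imwrite('pics/w4c.png',cv2.resize(a,None,fx=3.5,fy=3.5,interpolation=2))"
```

```text
[[42.6, 71.7, -0.0], [42.3, -73.2, -0.0], [20.6, 67.6, -0.0], [20.3, -69.1, -0.0], [175.4, 72.5, -0.0], [175.3, -73.5, -0.0]]
tcp in deck [65.5 -0.4 93.6] [[1.0, -0.001, 0.003], [-0.001, -1.0, -0.002], [0.003, 0.002, -1.0]]
[[109.5, 17.1, 7.0], [109.4, -19.4, 7.0]]
tcp in deck [65.5 -0.4 93.6] [[1.0, -0.001, 0.003], [-0.001, -1.0, -0.002], [0.003, 0.002, -1.0]]
[[-0.3, 17.3, 2.0], [-0.4, -18.7, 2.0]]
tcp in deck [65.5 -0.4 93.6] [[1.0, -0.001, 0.003], [-0.001, -1.0, -0.002], [0.003, 0.002, -1.0]]
```

View pics/w4c.png

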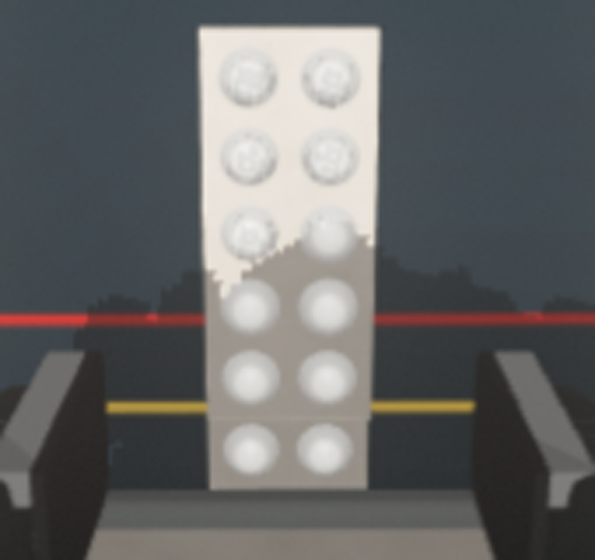

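Request:
{"op": "apply_moves", "data": {"increments": [[0, -0.15, 0, 0, 0, 0], [0, -0.3, 0, -0.002, -0.03, 0.03], [0.05, -0.45, 0, -0.006, -0.06, 0.05], [0.1, -0.6, 0, -0.01, -0.09, 0.08], [0.14, -0.75, 0.05, -0.011, -0.09, 0.082], [0.1456, -0.8585, 0.1, -0.011, -0.09, 0.082], [0.1456, -0.8585, 0.15, -0.011, -0.09, 0.082], [0.1456, -0.8585, 0.15, -0.011, -0.09, 0.082]]}}

```text
time_s: 9.2
position: [0.4618, 0.198, 0.0979]
ee_rot: [[1.0, -0.014, -0.005], [-0.014, -1.0, -0.001], [-0.005, 0.001, -1.0]]
force: [-0.5, -1.2, -0.3]
gripper_width: 0.596
gripper_force: 0.0
```

Both line readings agree: strip one is at deck x ≈ 66.3 with y within 1 mm, which is good. Now the second strip.

```bash
python3 - <<'E'
from h import *
from m import rect,Z
c=snap('wrist'); f=c['frame'].min(2); m=np.zeros(f.shape,np.uint8); m[120:330,255:370]=f[120:330,255:370]>0
X=c['frame'][100:340,240:400]; print(c['frame'][150,315],c['frame'][250,280])
cv2.imwrite('pics/w5.png',c['frame'][:,:,::-1])
E
python3 g.py .463 .198 .05 -.85
```

```text
[170 163 155] [196 186 175]
t 9.25 pos [0.4621 0.1974 0.0989] z axis [ 0.  0. -1.] F [ 1.1 -0.4  0.1] grip 0.6 0.0 q [0.31 0.45 1.88 0.   0.81 1.9 ]
row [0.0042, -0.0024, 0.1957, 0.0001, 0.0013, -0.0]
```

View pics/w5.png

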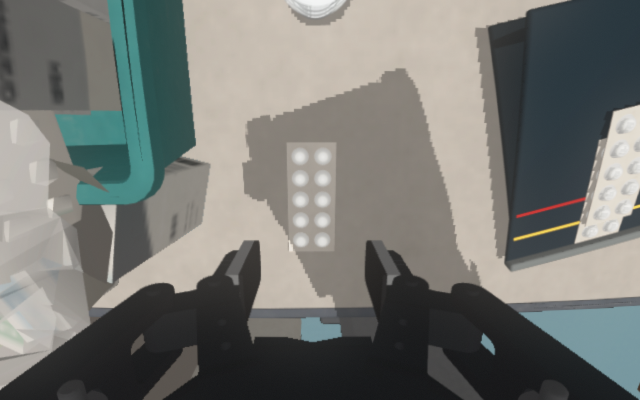

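The second strip's corners are (287,142), (336,142), (334,251) and (290,251). The grey box edge at (205,170) is about 60 mm to the left, so I'll check clearance too.

```bash
python3 -c "
from h import *
c=load('wrist');P=onplane(c,[287,336,334,290],[142,142,251,251],np.array([0,0,1.]),.002)
print(P.mean(0),[np.linalg.norm(P[i]-P[i-1]) for i in range(4)],np.degrees(np.arctan2(*(P[:2].mean(0)-P[2:].mean(0))[1::-1])))
X=cloud(load('top')); m=(X[...,2]>.02)&(X[...,2]<.4)&(X[...,1]>.1)&(X[...,1]<.4)&(X[...,0]>.38)&(X[...,0]<.54); Q=X[m]
for lo in (.38,.40,.42,.44,.46,.48,.5,.52): q=Q[(Q[:,0]>=lo)&(Q[:,0]<lo+.02)]; print(lo,q[np.argmin(q[:,1])].round(3) if len(q) else None)"
```

```text
[0.46409875 0.19820023 0.002     ] [np.float64(0.08891151605394729), np.float64(0.03684358505730917), np.float64(0.08892018031247381), np.float64(0.03642105724873644)] -0.5573777114998016
0.38 [0.399 0.364 0.023]
0.4 [0.416 0.36  0.037]
0.42 [0.439 0.274 0.164]
0.44 [0.454 0.267 0.164]
0.46 [0.476 0.264 0.163]
0.48 [0.491 0.262 0.165]
0.5 [0.502 0.263 0.166]
0.52 [0.522 0.263 0.164]
```

Tall box face at y≥0.262 leaves roughly 10 mm or more; I'll narrow the opening a little and descend watching the force.

Request:
{"op": "apply_moves", "data": {"increments": [[0.007, -0.003, 0.1, 0, 0, 0], [0.007, -0.003, 0.2, 0, 0.001, 0], [0.007, -0.003, 0.2, 0, 0.001, 0]], "gripper": 0.56}}

```text
time_s: 9.55
position: [0.4631, 0.1972, 0.0484]
ee_rot: [[1.0, -0.017, -0.002], [-0.017, -1.0, -0.001], [-0.002, 0.001, -1.0]]
force: [0.4, -0.4, 0.8]
gripper_width: 0.563
gripper_force: 0.0
```

Request:
{"op": "apply_moves", "data": {"increments": [[0, 0, 0.06, 0, 0, 0], [0, 0, 0.12, 0, 0, 0], [0, 0, 0.16, 0, 0, 0], [0, 0, 0.16, 0, 0, 0]]}}

```text
time_s: 9.95
position: [0.4644, 0.1982, 0.0102]
ee_rot: [[1.0, -0.016, 0.001], [-0.016, -1.0, 0.0], [0.001, -0.0, -1.0]]
force: [-0.5, 0.6, -0.0]
gripper_width: 0.556
gripper_force: 0.0
```

```bash
python3 g.py .4641 .1982 -.002 -.6
```

```text
t 9.95 pos [0.4644 0.1982 0.0102] z axis [ 0.  0. -1.] F [-0.5  0.6 -0. ] grip 0.556 0.0 q [0.31 0.62 1.91 0.   0.62 1.9 ]
row [-0.0014, 0.0001, 0.0486, -0.0001, -0.0002, -0.0017]
```

Request:
{"op": "apply_moves", "data": {"increments": [[0, 0, 0.02, 0, 0, -0.002], [0, 0, 0.04, 0, 0, -0.002], [0, 0, 0.0486, 0, 0, -0.002], [0, 0, 0.0486, 0, 0, -0.002]]}}

```text
time_s: 10.35
position: [0.4645, 0.1988, -0.002]
ee_rot: [[1.0, -0.009, 0.001], [-0.009, -1.0, 0.001], [0.001, -0.001, -1.0]]
force: [-0.2, -1.0, -0.1]
gripper_width: 0.56
gripper_force: 0.0
```

Request:
{"op": "apply_moves", "data": {"increments": [[0, 0, 0, 0, 0, 0], [0, 0, 0, 0, 0, 0], [0, 0, 0, 0, 0, 0], [0, 0, 0, 0, 0, 0], [0, 0, 0, 0, 0, 0], [0, 0, 0, 0, 0, 0]], "gripper": 0.3, "force": 25}}

```text
time_s: 10.95
position: [0.4653, 0.1992, -0.001]
ee_rot: [[1.0, -0.009, 0.003], [-0.009, -1.0, 0.001], [0.003, -0.001, -1.0]]
force: [-0.6, 0.1, 7.1]
gripper_width: 0.433
gripper_force: 29.0
```

Request:
{"op": "apply_moves", "data": {"increments": [[0, 0, -0.05, 0, 0, 0], [0, 0, -0.2, 0, 0, 0], [0, 0, -0.36, 0, 0, 0], [0, 0, -0.5, 0, 0, 0], [0, 0, -0.5, 0, 0, 0]]}}

```text
time_s: 11.45
position: [0.4665, 0.1995, 0.1281]
ee_rot: [[1.0, -0.009, 0.009], [-0.009, -1.0, 0.003], [0.009, -0.003, -1.0]]
force: [-0.2, -0.0, -1.2]
gripper_width: 0.429
gripper_force: 25.4
```

```bash
python3 tgt.py 88 10 30 414 -134.9 1.1
python3 -c "
from h import *
c=snap('wrist','w6.png')"
```

```text
[ 0.50602325 -0.01242518] 79.64916728389653
t 11.45 pos [0.4665 0.1995 0.1281] z axis [ 0.267  0.067 -0.961] F [-0.2 -0.  -1.2] grip 0.429 25.4 q [0.31 0.41 1.86 0.   0.86 1.89]
row [0.1638, 0.8468, 0.1925, 0.0107, 0.0854, -0.0804]
```

View pics/w6.png

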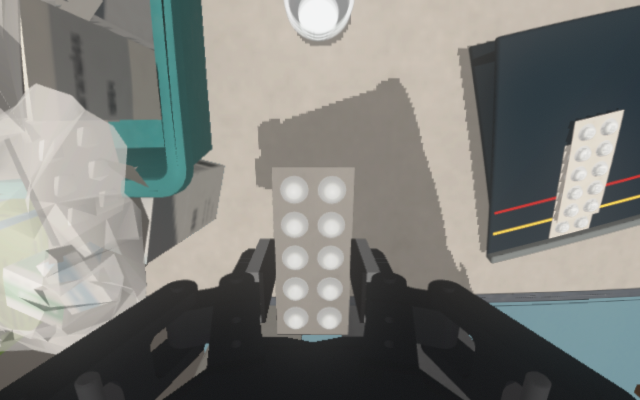

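The second strip is held straight, rows 167–334, nearly identical to the first grasp. Moving it over the deck.

Request:
{"op": "apply_moves", "data": {"increments": [[0.02, 0.12, 0, 0.001, 0.01, -0.01], [0.05, 0.25, 0, 0.003, 0.03, -0.03], [0.08, 0.42, 0, 0.006, 0.05, -0.05], [0.12, 0.58, 0, 0.009, 0.07, -0.07], [0.164, 0.75, 0.05, 0.0107, 0.0854, -0.08], [0.164, 0.847, 0.12, 0.0107, 0.0854, -0.0804], [0.164, 0.847, 0.19, 0.0107, 0.0854, -0.0804], [0.164, 0.847, 0.19, 0.0107, 0.0854, -0.0804]]}}

```text
time_s: 12.3
position: [0.5017, -0.0138, 0.073]
ee_rot: [[0.936, 0.241, 0.255], [0.232, -0.971, 0.065], [0.264, -0.002, -0.965]]
force: [-0.3, 0.2, -0.1]
gripper_width: 0.437
gripper_force: 25.4
```

```bash
python3 tgt.py 88.5 10 3 414 -134.9 1.1; python3 dk.py 0 0 0
```

```text
[ 0.51370907 -0.01050176] 53.83292017147042
t 12.3 pos [ 0.5017 -0.0138  0.073 ] z axis [ 0.267  0.067 -0.961] F [-0.3  0.2 -0.1] grip 0.437 25.4 q [-0.18  0.43  2.07  0.27  0.42  0.91]
row [0.028, -0.0011, 0.0873, -0.0004, 0.004, -0.0007]
[[268.5, 348.1, 0.0]]
tcp in deck [81.8 -0.9 33.8] [[1.0, -0.002, -0.013], [-0.002, -1.0, 0.001], [-0.013, -0.001, -1.0]]
```

Request:
{"op": "apply_moves", "data": {"increments": [[0.025, 0, 0.0, 0, 0.004, 0], [0.025, 0, 0.0, 0, 0.004, 0], [0.025, 0, 0.03, 0, 0.004, 0], [0.025, 0, 0.06, 0, 0.004, 0], [0.025, 0, 0.065, 0, 0.004, 0], [0.025, 0, 0.065, 0, 0.004, 0]]}}

```text
time_s: 12.9
position: [0.5135, -0.0106, 0.0611]
ee_rot: [[0.931, 0.243, 0.271], [0.233, -0.97, 0.068], [0.28, 0.0, -0.96]]
force: [0.2, -0.2, 0.2]
gripper_width: 0.438
gripper_force: 25.4
```

```bash
python3 tgt.py 88.5 10 0.5 414 -134.9 1.1; python3 dk.py 0 0 0
```

```text
[ 0.51437755 -0.01033447] 51.42976593162462
t 12.9 pos [ 0.5135 -0.0106  0.0611] z axis [ 0.267  0.067 -0.961] F [ 0.2 -0.2  0.2] grip 0.438 25.4 q [-0.17  0.46  2.06  0.31  0.38  0.88]
row [-0.0074, -0.0002, 0.0383, 0.0, -0.0013, 0.0001]
[[268.5, 348.1, 0.0]]
tcp in deck [90.3 -0.7 19. ] [[1.0, 0.0, 0.004], [0.0, -1.0, -0.0], [0.004, 0.0, -1.0]]
```

Request:
{"op": "apply_moves", "data": {"increments": [[-0.007, 0, 0.01, 0, -0.001, 0], [-0.007, 0, 0.02, 0, -0.001, 0], [-0.007, 0, 0.03, 0, -0.001, 0], [-0.007, 0, 0.034, 0, -0.001, 0], [-0.007, 0, 0.034, 0, -0.001, 0]]}}

```text
time_s: 13.4
position: [0.5143, -0.0107, 0.0528]
ee_rot: [[0.932, 0.243, 0.269], [0.233, -0.97, 0.067], [0.277, 0.0, -0.961]]
force: [0.4, -0.8, -1.7]
gripper_width: 0.428
gripper_force: 25.4
```

Request:
{"op": "apply_moves", "data": {"increments": [[0, 0, 0.002, 0, 0, 0], [0, 0, 0.004, 0, 0, 0], [0, 0, 0.004, 0, 0, 0]]}}

```text
time_s: 13.7
position: [0.5146, -0.0106, 0.052]
ee_rot: [[0.932, 0.243, 0.269], [0.233, -0.97, 0.067], [0.277, 0.0, -0.961]]
force: [0.0, -0.3, 0.8]
gripper_width: 0.434
gripper_force: 25.4
```

```bash
python3 tgt.py 88.5 10 0 414 -134.9 1.1; python3 dk.py 0 0 0
```

```text
[ 0.51451125 -0.01030102] 50.94913508365546
t 13.7 pos [ 0.5146 -0.0106  0.052 ] z axis [ 0.267  0.067 -0.961] F [ 0.  -0.3  0.8] grip 0.434 25.4 q [-0.17  0.48  2.05  0.32  0.36  0.87]
row [-0.0013, -0.0012, 0.0038, 0.0002, -0.0006, 0.0]
[[268.5, 348.1, 0.0]]
tcp in deck [88.8 -0.9  9.8] [[1.0, 0.0, 0.002], [0.0, -1.0, -0.0], [0.002, 0.0, -1.0]]
```

Request:
{"op": "apply_moves", "data": {"increments": [[-0.001, -0.001, 0.002, 0, 0, 0], [-0.001, -0.001, 0.004, 0, 0, 0], [-0.001, -0.001, 0.004, 0, 0, 0]]}}

```text
time_s: 14.0
position: [0.5146, -0.0103, 0.051]
ee_rot: [[0.932, 0.243, 0.269], [0.233, -0.97, 0.067], [0.277, 0.0, -0.961]]
force: [-1.1, -0.1, 1.4]
gripper_width: 0.435
gripper_force: 26.3
```

Request:
{"op": "apply_moves", "data": {"increments": [[0, 0, 0.002, 0, 0, 0], [0, 0, 0.002, 0, 0, 0], [0, 0, 0.002, 0, 0, 0]]}}

```text
time_s: 14.3
position: [0.5147, -0.0103, 0.0509]
ee_rot: [[0.932, 0.243, 0.269], [0.233, -0.97, 0.067], [0.278, 0.0, -0.961]]
force: [-4.2, -0.7, 9.9]
gripper_width: 0.432
gripper_force: 27.3
```

Contact at the expected height. Ease off slightly, release and retreat.

Request:
{"op": "apply_moves", "data": {"increments": [[0, 0, -0.0015, 0, 0, 0], [0, 0, -0.002, 0, 0, 0], [0, 0, -0.002, 0, 0, 0]]}}

```text
time_s: 14.6
position: [0.5147, -0.0103, 0.051]
ee_rot: [[0.932, 0.243, 0.269], [0.233, -0.97, 0.067], [0.277, 0.001, -0.961]]
force: [-1.8, -0.1, 3.7]
gripper_width: 0.433
gripper_force: 26.6
```

Request:
{"op": "apply_moves", "data": {"increments": [[0, 0, 0, 0, 0, 0], [0, 0, 0, 0, 0, 0], [0, 0, 0, 0, 0, 0], [0, 0, 0, 0, 0, 0], [0, 0, 0, 0, 0, 0]], "gripper": 0.6}}

```text
time_s: 15.1
position: [0.5146, -0.0103, 0.0509]
ee_rot: [[0.932, 0.243, 0.269], [0.233, -0.97, 0.067], [0.277, 0.0, -0.961]]
force: [1.3, -0.8, -0.4]
gripper_width: 0.6
gripper_force: 0.0
```

Request:
{"op": "apply_moves", "data": {"increments": [[0, 0, -0.04, 0, 0, 0], [0, 0, -0.12, 0, 0, 0], [0, 0, -0.2, 0, 0, 0], [0, 0, -0.3, 0, 0, 0], [0, 0, -0.4, 0, 0, 0], [0, 0, -0.4, 0, 0, 0], [0, 0, -0.4, 0, 0, 0]]}}

```text
time_s: 15.8
position: [0.4877, -0.0171, 0.1476]
ee_rot: [[0.932, 0.243, 0.27], [0.233, -0.97, 0.066], [0.278, 0.001, -0.96]]
force: [-0.0, -0.3, -0.6]
gripper_width: 0.601
gripper_force: 0.0
```

```bash
python3 -c "
from h import *
c=snap('wrist','w7.png');cv2.imwrite('pics/w7c.png',cv2.resize(c['frame'][40:310,190:440,::-1],None,fx=2.2,fy=2.2,interpolation=2))"
```

```text
(no output)
```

View pics/w7c.png

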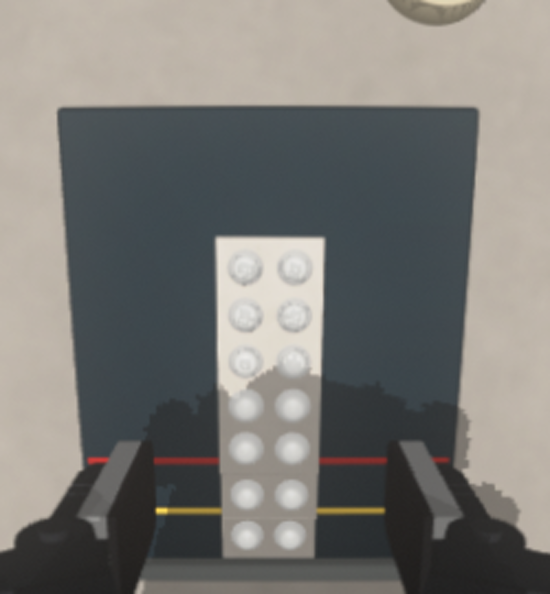

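The crop shows all three strips shingled and straight. The last one's upper edge is at crop row 237 (x 216–325), lower edges show near rows 472 and 518, and the red and yellow lines are at 461 and 511. Final check in the deck frame.

```bash
f(){ python3 - $@ <<'E'
import sys;a=[float(x) for x in sys.argv[1:]]
print(' '.join(str((v/2.2)+(190 if i%2==0 else 40)) for i,v in enumerate(a)))
E
}
python3 dk.py 0 $(f 88 461 450 461 59 108 478 108)|head -1; python3 dk.py 12 $(f 216 237 325 237 220 472 318 472)|head -1; python3 dk.py 7 $(f 222 518 316 518)|head -1;python3 dk.py 2 $(f 223 557 315 557)|head -1
```

```text
[[42.2, 71.4, -0.0], [42.1, -72.8, -0.0], [175.4, 72.9, -0.0], [175.4, -73.9, -0.0]]
[[131.4, 17.7, 12.0], [131.4, -20.1, 12.0], [43.0, 18.0, 12.0], [43.0, -19.3, 12.0]]
[[20.9, 17.9, 7.0], [20.9, -19.3, 7.0]]
[[0.4, 18.3, 2.0], [0.3, -19.6, 2.0]]
```

The lower ends are within 1 mm of both lines, so I'll hand it in.

```bash
python3 -c "
from bench import arm
print(arm.close_job())"
```

```text
the job is handed in; nothing more can be done
None
```

Both loose strips are laid like shingles on the first, with their lower ends measured within about 1 mm of the yellow and red lines; both are released and the job is handed in, though it returned no verdict.

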